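# Find the jeweller's tin that rattles and hold it out over the inspection pad

## Robot

A 6-joint arm with a two-finger parallel gripper is mounted at the origin on the work surface. World frame = base frame: x ahead of the robot, y to its left, z up, the work surface at z = 0. Lengths are in m, angles in rad, forces in N, time in s.
With the tool pointing down it reaches from about 0.275 to 0.85 m from the base axis. Payload 19 kg.
Tool frame: the origin (TCP) lies between the finger pads; the fingertips stand 19 mm ahead of it and the grasp point (between the pads) is the TCP (tip_reach is the distance from the TCP to the fingertips, in m); z points along the fingers, y is the line along which they close (so a half turn about z gives the same grasp; the last joint's range is limited). The gripper opens to 85 mm and grips with 20 to 120 N. Pads are 22 mm wide; open, the fingers measure 114 mm over their backs; the gripper's body (76 mm by 85 mm) begins 54 mm behind the grasp point. The pads swing forward as they close: fully open they stand 13 mm farther back than shut.
Start: joints at [-1.357, 0.15, 1.437, -0, 1.554, -0.134], TCP at [0.196, -0.541, 0.25] pointing down, gripper open.
Joint ranges: [-2.8, 2.8], [-0.68, 2.1], [0.12, 2.68], [-1.39, 4.53], [0.16, 2.79], [-2.81, 2.81]. Speed limits (rad/s): [1.89, 1.89, 2.22, 3.01, 3.01, 3.01].

## Interface

Orientations are given as a unit quaternion [x, y, z, w].
In Python, from bench import sense, read_camera, job_done, tip_reach gives the robot as it stands. The module is installed in compiled form; this text tells all that it offers.
- The arm moves only by the shell command python3 -m jog 'ROWS' [FORCE]. ROWS is JSON, one flat list of numbers, 7 for each row, row after row: the turn, a rotation vector about the tool's x, y, z in rad, then the shift along the tool's x, y, z in cm, then the finger opening in cm, from 0 to 8.54. In form: [wx, wy, wz, dx, dy, dz, fingers, wx, wy, wz, dx, dy, dz, fingers, ...]. A call has 1 to 12 rows; each row is the pose to reach, as a shift and turn from the pose commanded when the call began, along the tool's axes at that moment; what a row does not reach only later rows make up. A row lasts 1/8 s, in which the tool goes at most 62.5 mm and 10.7 degrees, less where a joint would pass 70% of its speed; a pose out of reach is approached as far as the arm can. A call with a gripper value outside its range is refused whole. The fingers move at their own pace and stop on an object; FORCE is the grip in N (left out, the last holds). Time passes only in rows, so rows that repeat a pose let the fingers close. It gives the time, the measured TCP pose, the force, the opening and the grip force at its end, in the units of the state.
- sense(): the state, without advancing time (a new reading comes with each control period).
- read_camera(name): name is "side" or "top" or "wrist"; returns a dict with "img" (480x640x3 uint8, red, green, blue), "K" (3x3 intrinsics, pixels), "k1" (the pictures are not rectified: a ray, as slopes to the right and down, at radius r is drawn at 1 + k1 r^2 times it, then the intrinsics apply), "cam_to_world" (4x4, takes a point from camera to world coordinates). Camera axes: x right, y down, z forward; pixel columns grow to the right and rows downward; lengths in m; the calibration is good to about 2 mm. A picture is of the moment at which its call begins. There is no depth.
- job_done(): hands the job in; it is judged then, once.
The state is a dict: "time_s": time; "qpos": joint angles; "joint_velocities": joint speeds; "joint_efforts": joint torques, N m; "position": TCP position; "orientation": TCP orientation; "contact_force": force on the tool from outside, world axes, zero at the start; "torque": the same for the moment, N m; "width": finger opening in m; "grip_force": force on a finger pad.
Only numpy, scipy, OpenCV 4.12 (cv2) and the standard library are available. Lean on these libraries where they do the work, as an engineer would, in place of code of your own. Each camera call takes 0.05 s, during which the arm holds its last target. There are 200 camera calls.

## Task

One of the three closed tins on the jeweller's bench has a loose steel ball in it: pick the tins up one at a time and shake each end to end a few times, dipping one end and then the other or with long strokes, so that anything loose inside would run its whole length and knock, until you have found the one that rattles. Set any silent tin back down on the bench, lid up, without dropping it, and do not disturb the steel block, the cup or the wooden bench pin. Finish while still holding the rattling tin level and still above the middle of the dark inspection pad, about a hand's breadth (100 mm) up, without putting it down or letting go.

Things in the scene. Friction and masses are not known exactly. Their poses are not given: they have to be found in the camera images.
- tin_1: Sealed tin of bare metal, 150 long (own x) x 60 wide (own y) x 48 mm high (z up), lid up, flat on the bench, x within 0.45 rad of straight ahead. Origin: centre of its underside. Starts on the robot's left. The three look alike and weigh 130 to 510 g each, at random, so weight does not tell them apart.
- tin_2: Sealed tin of bare metal, 150 long (own x) x 60 wide (own y) x 48 mm high (z up), lid up, flat on the bench, x within 0.45 rad of straight ahead. Origin: centre of its underside. Starts in the middle. In one tin, any of the three, is a steel ball, 34 mm across, 160 g, free to run 55 mm either way of the middle along x; the others are empty.
- tin_3: Sealed tin of bare metal, 150 long (own x) x 60 wide (own y) x 48 mm high (z up), lid up, flat on the bench, x within 0.45 rad of straight ahead. Origin: centre of its underside. Starts on the robot's right. The ball of the rattling tin knocks on the tin's ends when shaken, and rolls to the low end when tilted and stays there, which shifts the balance.
- pad_centre (a point): Centre of the upper face (4 mm above the bench) of the inspection pad, a fixed dark rubber mat in a thin bare metal frame, 116 x 166 mm over all, 6 mm high, at the far side beyond the tins.
- doming_block: Bystander: bare steel block 60 x 60 x 50 mm with small round hollows on top, loose. Origin at the centre of its underside.
- cup: Bystander: empty white ceramic cup, 72 mm across the rim, 85 mm high, loose. Origin at the centre of its underside.
- bench_pin: Bystander: pale wooden block 70 x 60 x 30 mm with a saw slot, loose. Origin at the centre of its underside.
There are look-alikes about, which are no part of the job. Leave any turquoise look-alike of the tin_2 alone. What is shaped like the tin_3 but green is not meant.

How it is judged:
By the outcome, as a careful person would: the job done as asked, in the order asked, and still so for the second after the job is handed in, while the arm keeps its last pose, push and grip.
It also fails if it takes over 72 s, if anything falls off the work surface, if the arm or the gripper's body presses on something with over 40 N, if the wrist force passes 120 N, or if a joint passes its speed limit or range.

## Working session

There is one attempt and no reset: what is moved stays moved. The work goes in short steps, Python scripts to look and compute and a shell command to move; the robot and the scene stay as the last step left them, time stands still between calls to the robot, and variables do not carry over. Pictures are saved under pics/ and viewed, at most 10 in all, crops included, and the job is handed in when it is done.

```bash
mkdir -p pics
cat > h.py <<'E'
import numpy as np, cv2
from bench import sense, read_camera
def snap(n,f):
    c=read_camera(n); cv2.imwrite('pics/'+f,c['img'][:,:,::-1]); np.savez('pics/'+f+'.npz',**c); return c
def world(f,uv,z):
    c=np.load('pics/'+f+'.npz'); K=c['K']; d=[float(c['k1']),0,0,0,0]
    uv=np.array(uv,float).reshape(-1,1,2)
    p=cv2.undistortPoints(uv,K,np.array(d)).reshape(-1,2)
    R=c['cam_to_world']; r=np.c_[p,np.ones(len(p))]@R[:3,:3].T; o=R[:3,3]
    return o+r*((z-o[2])/r[:,2])[:,None]
E
python3 - <<'E'
from h import *
for n in('top','side'):
    c=snap(n,n+'0.png'); print(n,c['k1'],c['cam_to_world'].round(3).tolist())
print(sense())
E
```

```text
top -0.08088409447956948 [[-0.02, -0.997, 0.074, 0.388], [-1.0, 0.022, 0.022, 0.006], [-0.023, -0.074, -0.997, 1.104], [0.0, 0.0, 0.0, 1.0]]
side 0.01387705487837816 [[-0.923, -0.229, 0.308, 0.093], [-0.384, 0.542, -0.748, 0.885], [0.004, -0.809, -0.588, 0.709], [0.0, 0.0, 0.0, 1.0]]
{'time_s': 0.1, 'qpos': array([-1.35702764e+00,  1.50928305e-01,  1.43790889e+00, -3.27510180e-05,
        1.55381120e+00, -1.34008993e-01]), 'joint_velocities': array([-0.00022499, -0.00178736, -0.00048309,  0.0001486 ,  0.00046586,
       -0.00061693]), 'joint_efforts': array([ 4.54937617e-03, -7.14383483e+01, -5.71794462e+01, -1.76453441e-04,
        7.20571348e-03,  2.20158159e-05]), 'position': array([ 0.19589218, -0.54040238,  0.24976912]), 'orientation': array([ 9.84919206e-01,  1.73014099e-01, -3.74058265e-05, -5.26798809e-04]), 'contact_force': array([-0.76642309, -0.57643134, -0.86907785]), 'torque': array([ 0.02727856,  0.01255774, -0.00536239]), 'grip_force': 0.0, 'width': 0.08536490809483106}
```

View pics/top0.png

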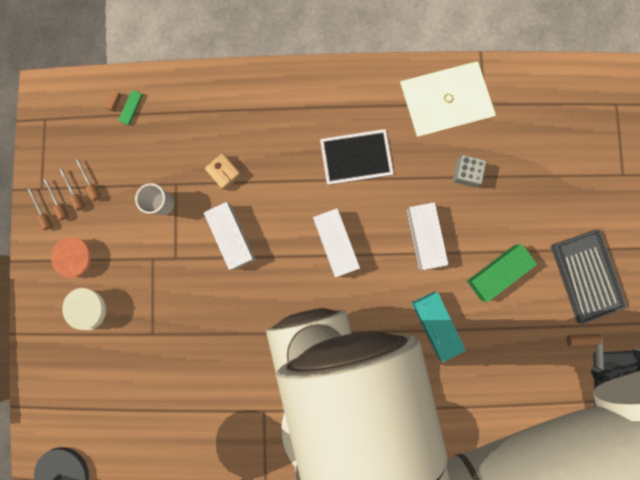

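View pics/side0.png

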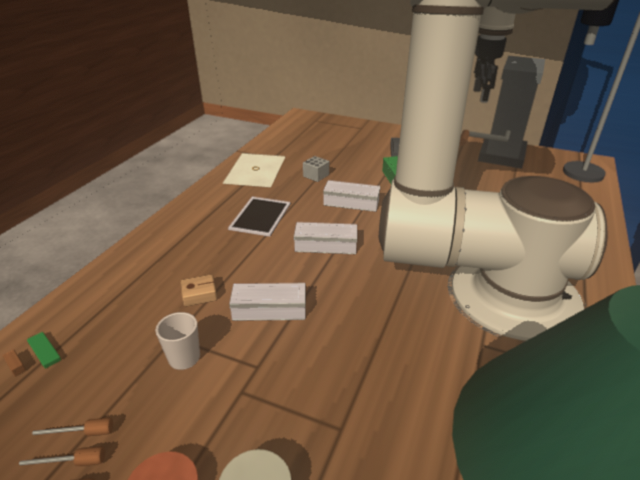

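Candidates in the top view are bare-metal tins at (228,236) = tin_1, (336,243) = tin_2 and (428,236) = tin_3. The look-alikes are turquoise (438,327) and green (503,273), both left alone. The pad is at (357,156), block (470,171), cup (153,199), pin (222,171). I'll check with a close crop.

Run:
```python
from h import *
i=cv2.imread('pics/top0.png')[120:285,190:460]
i=cv2.resize(i,None,fx=2.96,fy=2.96,interpolation=cv2.INTER_CUBIC); cv2.imwrite('pics/crop.png',i)
```

```text
(no output)
```

View pics/crop.png

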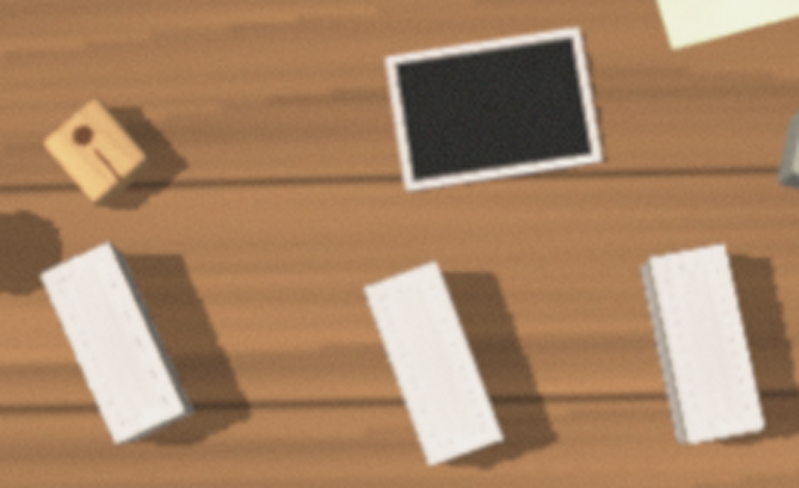

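The three bare-metal tins are clear. The crop shows their lid corners and the pad frame corners, so I'll compute poses from those.

Run:
```python
from h import *
from scipy.spatial.transform import Rotation as R
Q={'t1':([(42,273),(110,243),(187,410),(117,442)],.048),'t2':([(364,288),(437,263),(502,438),(431,465)],.048),
't3':([(648,260),(724,245),(763,428),(688,443)],.048),'pad':([(386,58),(580,28),(602,160),(407,190)],.006)}
for n,(q,z) in Q.items():
    w=world('top0.png',np.array(q)/2.96+[190,120]-.33,z)[:,:2]
    d=(w[0]+w[1]-w[2]-w[3])/2; e=(w[0]+w[3]-w[1]-w[2])/2
    print(n,w.mean(0).round(4),'yaw',np.arctan2(d[1],d[0]).round(3),np.linalg.norm(d).round(4),np.linalg.norm(e).round(4))
s=sense(); M=R.from_quat(s['orientation']).as_matrix(); print(M.round(3))
```

```text
t1 [0.4771 0.2512] yaw 0.421 0.1507 0.0614
t2 [ 0.4542 -0.0064] yaw 0.336 0.1505 0.0612
t3 [ 0.4651 -0.2247] yaw 0.176 0.1498 0.0621
pad [ 0.6711 -0.0628] yaw 0.13 0.1154 0.1665
[[ 0.94   0.341 -0.   ]
 [ 0.341 -0.94   0.001]
 [ 0.    -0.001 -1.   ]]
```

```bash
cat >> h.py <<'E'
from scipy.spatial.transform import Rotation as R
def rows(*targets):
    "row [turn rad, shift cm] from the present pose for each target (x,y,z,yaw), tool pointing down"
    s=sense(); A=R.from_quat(s['orientation']); print('t',round(s['time_s'],2),'pos',s['position'].round(4),'w',round(s['width'],4))
    for x,y,z,yaw in targets:
        B=R.from_euler('ZX',[yaw,np.pi])
        print((A.inv()*B).as_rotvec().round(3), (A.inv().apply(np.array([x,y,z])-s['position'])*100).round(2))
E
python3 -c "
from h import *
rows((.4651,-.2247,.12,.176),(.4651,-.2247,.030,.176))"
```

```text
t 0.1 pos [ 0.1959 -0.5404  0.2498] w 0.0854
[-0.001 -0.     0.172] [ 36.07 -20.49  13.  ]
[-0.001 -0.     0.172] [ 36.07 -20.48  22.  ]
```

```bash
python3 -m jog '[0,0,0.172,36.07,-20.49,10,8.54, 0,0,0.172,36.07,-20.49,10,8.54, 0,0,0.172,36.07,-20.49,10,8.54, 0,0,0.172,36.07,-20.49,10,8.54, 0,0,0.172,36.07,-20.49,10,8.54, 0,0,0.172,36.07,-20.49,10,8.54, 0,0,0.172,36.07,-20.49,10,8.54, 0,0,0.172,36.07,-20.49,10,8.54, 0,0,0.172,36.07,-20.49,13,8.54, 0,0,0.172,36.07,-20.49,13,8.54]' 80; python3 -c "
from h import *
rows((.4651,-.2247,.12,.176),(.4651,-.2247,.030,.176)); snap('wrist','w1.png')"
```

```text
time_s: 1.35
position: [0.4641, -0.2249, 0.1188]
orientation: [0.996, 0.088, -0.001, -0.001]
contact_force: [0.5, -0.4, -0.1]
width: 0.0855
grip_force: 0.0
t 1.35 pos [ 0.4641 -0.2249  0.1188] w 0.0855
[-0.002  0.003 -0.001] [ 0.11 -0.   -0.12]
[-0.002  0.003 -0.001] [0.13 0.02 8.88]
```

View pics/w1.png

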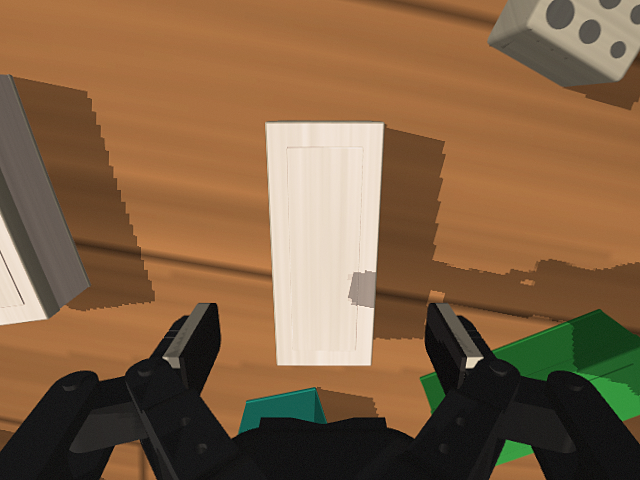

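The wrist view shows the tin (cols 266–383) centred between the pads (205 and 440), with the fingers clear of the turquoise and green look-alikes. I'll descend and grip.

```bash
python3 -m jog '[0,0,0,0,0,5,8.54, 0,0,0,0,0,8.8,8.54, 0,0,0,0,0,8.8,8.54, 0,0,0,0,0,8.8,5, 0,0,0,0,0,8.8,5, 0,0,0,0,0,8.8,5, 0,0,0,0,0,8.8,5, 0,0,0,0,0,8.8,5, 0,0,0,0,0,8.8,5]' 80;  python3 -m jog '[0,0,0,0,0,-3,5, 0,0,0,0,0,-7,5, 0,0,0,0,0,-11,5, 0,0,0,0,0,-15,5,0,0,0,0,0,-17,5,0,0,0,0,0,-17,5]'; python3 -c "
from h import *
s=sense();print(s['torque'],s['contact_force'],s['position'])"
```

```text
time_s: 2.52
position: [0.4662, -0.2258, 0.0349]
orientation: [0.996, 0.088, 0.001, 0.001]
contact_force: [-2.2, -0.3, 11.3]
width: 0.0586
grip_force: 86.5
time_s: 3.28
position: [0.4657, -0.2253, 0.2047]
orientation: [0.996, 0.088, 0.002, 0.001]
contact_force: [0.4, 0.5, -5.3]
width: 0.0592
grip_force: 88.9
[-0.05282361 -0.00754806  0.0190001 ] [ 0.38263024  0.51625245 -5.25362613] [ 0.46567539 -0.2253      0.20469534]
```

```bash
cat > t.py <<'E'
from h import *
s=[sense()]; s=s[0]; M=R.from_quat(s['orientation'])
print('t',s['time_s'],'tool torque',M.inv().apply(s['torque']).round(3),'F',s['contact_force'].round(2),'w',round(s['width'],4))
E
python3 -m jog '[0,0.18,0,0,0,0,5,0,0.36,0,0,0,0,5,0,0.54,0,0,0,0,5,0,0.6,0,0,0,0,5,0,0.6,0,0,0,0,5,0,0.6,0,0,0,0,5,0,0.6,0,0,0,0,5]' >/dev/null; python3 t.py
python3 -m jog '[0,-0.18,0,0,0,0,5,0,-0.36,0,0,0,0,5,0,-0.54,0,0,0,0,5,0,-0.72,0,0,0,0,5,0,-0.9,0,0,0,0,5,0,-1.08,0,0,0,0,5,0,-1.2,0,0,0,0,5,0,-1.2,0,0,0,0,5,0,-1.2,0,0,0,0,5,0,-1.2,0,0,0,0,5]' >/dev/null; python3 t.py
python3 -m jog '[0,0.18,0,0,0,0,5,0,0.36,0,0,0,0,5,0,0.54,0,0,0,0,5,0,0.72,0,0,0,0,5,0,0.9,0,0,0,0,5,0,1.08,0,0,0,0,5,0,1.2,0,0,0,0,5,0,1.2,0,0,0,0,5,0,1.2,0,0,0,0,5,0,1.2,0,0,0,0,5]' >/dev/null; python3 t.py
python3 -m jog '[0,-0.18,0,0,0,0,5,0,-0.36,0,0,0,0,5,0,-0.54,0,0,0,0,5,0,-0.72,0,0,0,0,5,0,-0.9,0,0,0,0,5,0,-1.08,0,0,0,0,5,0,-1.2,0,0,0,0,5,0,-1.2,0,0,0,0,5,0,-1.2,0,0,0,0,5,0,-1.2,0,0,0,0,5]' >/dev/null; python3 t.py
python3 -m jog '[0,0.18,0,0,0,0,5,0,0.36,0,0,0,0,5,0,0.54,0,0,0,0,5,0,0.6,0,0,0,0,5,0,0.6,0,0,0,0,5,0,0.6,0,0,0,0,5,0,0.6,0,0,0,0,5]'; python3 t.py
```

```text
t 4.15 tool torque [-0.024 -0.664  0.004] F [-0.52 -0.21 -4.81] w 0.0587
t 5.4 tool torque [-0.021  0.594 -0.02 ] F [-0.24 -0.04 -4.98] w 0.0588
t 6.65 tool torque [-0.001 -0.611 -0.01 ] F [ 0.07 -0.8  -4.33] w 0.0588
t 7.9 tool torque [0.036 0.695 0.035] F [ 0.51  0.43 -5.31] w 0.0589
time_s: 8.78
position: [0.4655, -0.2248, 0.2021]
orientation: [0.996, 0.088, -0.001, -0.0]
contact_force: [-0.3, -0.3, -3.9]
width: 0.0587
grip_force: 93.5
t 8.775 tool torque [-0.011 -0.109 -0.03 ] F [-0.34 -0.29 -3.89] w 0.0587
```

```bash
for i in 1 2 3; do python3 -m jog '[0,0,0,0,0,0,5]' >/dev/null; python3 t.py; done
python3 -m jog '[0,0.18,0,0,0,0,5,0,0.36,0,0,0,0,5,0,0.54,0,0,0,0,5,0,0.54,0,0,0,0,5,0,0.54,0,0,0,0,5,0,0.36,0,0,0,0,5,0,0.18,0,0,0,0,5,0,0,0,0,0,0,5,0,0,0,0,0,0,5,0,0,0,0,0,0,5]' >/dev/null; python3 t.py
for i in 1 2 3; do python3 -m jog '[0,0,0,0,0,0,5]' >/dev/null; python3 t.py; done
```

```text
t 8.9 tool torque [-0.082 -0.061  0.017] F [ 0.35  0.88 -5.08] w 0.0589
t 9.025 tool torque [-0.023 -0.136  0.004] F [ 0.21  0.35 -4.15] w 0.0589
t 9.15 tool torque [-0.027 -0.152  0.032] F [ 0.38  0.24 -5.22] w 0.0588
t 10.4 tool torque [ 0.016  0.055 -0.035] F [-0.35 -0.41 -5.36] w 0.0586
t 10.525 tool torque [ 0.052  0.043 -0.018] F [-0.76  0.96 -4.68] w 0.0589
t 10.65 tool torque [0.025 0.063 0.016] F [ 0.01 -0.51 -5.24] w 0.0585
t 10.775 tool torque [ 0.003  0.114 -0.026] F [ 0.07  0.08 -4.43] w 0.0584
```

The balance shifts by about 0.18 N·m between dips, against 0.17 expected for the ball. I'll repeat once to confirm and check that the tool is level.

```bash
python3 -c "
from h import *
print(sense()['orientation'])"
python3 -m jog '[0,-0.18,0,0,0,0,5,0,-0.36,0,0,0,0,5,0,-0.54,0,0,0,0,5,0,-0.54,0,0,0,0,5,0,-0.54,0,0,0,0,5,0,-0.36,0,0,0,0,5,0,-0.18,0,0,0,0,5,0,0,0,0,0,0,5,0,0,0,0,0,0,5,0,0,0,0,0,0,5]' >/dev/null; python3 t.py
for i in 1 2 3; do python3 -m jog '[0,0,0,0,0,0,5]' >/dev/null; python3 t.py; done
python3 -c "
from h import *
print(sense()['orientation'])
rows((.6711,-.0628,.205,.13),(.6711,-.0628,.139,.13))
snap('side','s1.png')"
```

```text
[9.96177991e-01 8.73456063e-02 3.76751489e-04 1.12094931e-04]
t 12.025 tool torque [ 0.004  0.057 -0.015] F [ 0.71  1.26 -4.58] w 0.0585
t 12.15 tool torque [-0.024 -0.02  -0.024] F [ 0.06  0.46 -3.89] w 0.059
t 12.275 tool torque [ 0.024 -0.103 -0.001] F [ 0.11  0.27 -5.82] w 0.0588
t 12.4 tool torque [ 0.012 -0.079 -0.019] F [-0.13 -0.51 -4.55] w 0.0589
[ 9.96113203e-01  8.80801043e-02 -5.49570922e-04 -2.82632345e-04]
t 12.4 pos [ 0.4655 -0.2248  0.2019] w 0.0589
[-0.001  0.001  0.046] [ 23.08 -12.34  -0.33]
[-0.001  0.001  0.046] [ 23.09 -12.34   6.27]
```

View pics/s1.png

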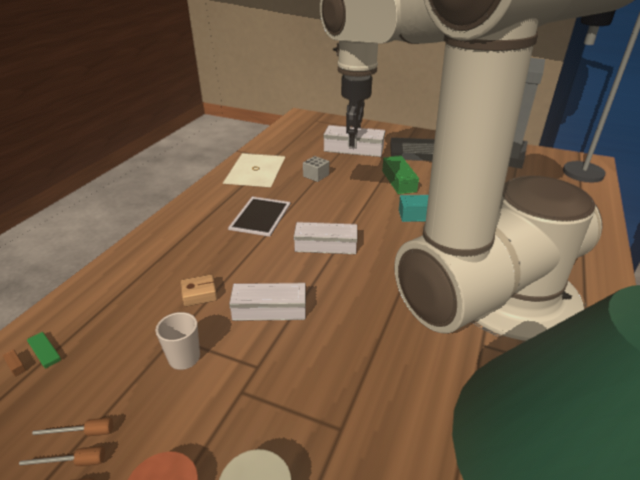

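The side view shows the tin held level at (354,140), with everything else undisturbed. The balance reversed in the ball's direction on all three level readings after dips, so tin_3 is the rattling one. I'll carry it to the pad.

```bash
python3 -m jog '[0,0,0.01,2,-1,0,5, 0,0,0.02,6,-3.2,0,5, 0,0,0.03,10,-5.3,0,5, 0,0,0.04,14,-7.5,0,5, 0,0,0.046,18,-9.6,0,5, 0,0,0.046,21,-11.2,1,5, 0,0,0.046,23.08,-12.34,3,5, 0,0,0.046,23.08,-12.34,5,5, 0,0,0.046,23.08,-12.34,6.2,5, 0,0,0.046,23.08,-12.34,6.2,5, 0,0,0.046,23.08,-12.34,6.2,5]'; python3 -c "
from h import *
rows((.6711,-.0628,.139,.13))
snap('side','s2.png')
i=cv2.imread('pics/s2.png')[90:330,120:440];cv2.imwrite('pics/s2c.png',cv2.resize(i,None,fx=2.5,fy=2.5))"
```

```text
time_s: 13.82
position: [0.6709, -0.0636, 0.1414]
orientation: [0.998, 0.065, 0.001, 0.0]
contact_force: [0.3, -0.4, -3.9]
width: 0.0588
grip_force: 94.0
t 13.82 pos [ 0.6709 -0.0636  0.1414] w 0.0588
[ 0.    -0.001 -0.001] [ 0.03 -0.08  0.24]
```

View pics/s2c.png

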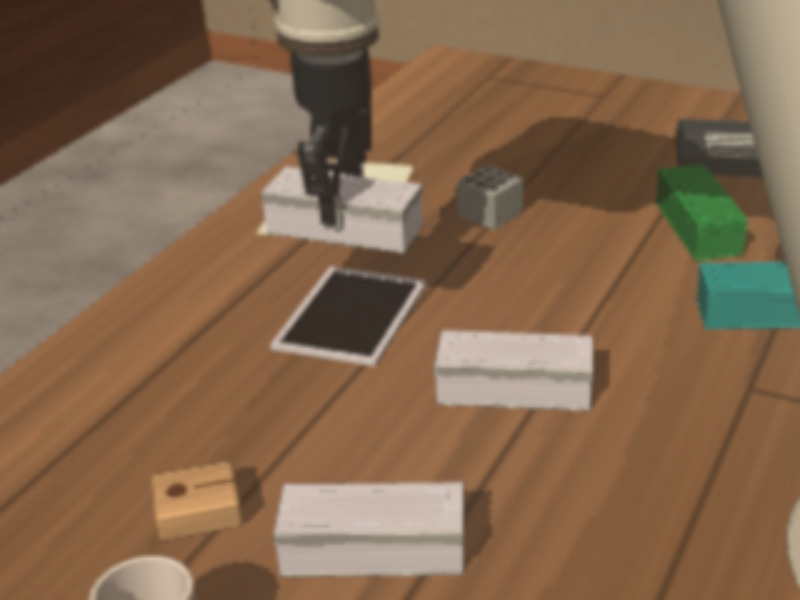

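The tin is held over the pad and nothing else has moved. I'll check its level and height by projecting the expected side-face corners into the crop, which reads bottom edge (263,232)–(408,250) and top edge (263,195)–(410,213).

Run:
```python
from h import *
c=np.load('pics/s2.png.npz'); T=np.linalg.inv(c['cam_to_world'])
s=sense(); B=R.from_euler('Z',.13)
P=B.apply([[sx*.075,.03,z] for z in(0,.048) for sx in(1,-1)])+[*s['position'][:2],s['position'][2]-.035]
uv,_=cv2.projectPoints(P,cv2.Rodrigues(T[:3,:3])[0],T[:3,3],c['K'],np.array([float(c['k1']),0,0,0,0]))
print(((uv.reshape(-1,2)-[120,90])*2.5).round(1));
```

```text
[[266.4 232.6]
 [403.1 252.1]
 [260.9 190.9]
 [400.7 209.7]]
```

Measured and expected corners agree within about 10 crop pixels, so the tin is level at the right height. I'll make a small correction, let it settle and hand in.

```bash
python3 -m jog '[0,0,0,0,0,0.2,5,0,0,0,0,0,0.2,5,0,0,0,0,0,0.2,5,0,0,0,0,0,0.2,5,0,0,0,0,0,0.2,5,0,0,0,0,0,0.2,5]'; python3 -c "
from bench import job_done; print(job_done())"
```

```text
time_s: 14.62
position: [0.6709, -0.0631, 0.1383]
orientation: [0.998, 0.065, -0.0, -0.0]
contact_force: [-0.2, -0.3, -4.6]
width: 0.0588
grip_force: 94.0
the job is handed in; nothing more can be done
None
```

I handed the job in at 14.6 s: tin_3, the first tin I picked up, rattles (its balance shifted by about the ball's weight on each end-to-end dip), so I left the other two alone and am holding it level and still about 100 mm above the pad centre.

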